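Slide the flat well plate under the reader bridge

TASK

Two well plates wait side by side in the two lanes of the plate reader, one low and one tall. Push the low one along its lane, under the bridge, until it meets the stop at the far end of the lane. Leave the tall plate where it stands.

Things in the scene. Friction and masses are not known exactly. Their poses are not given: they have to be found in the camera images.
- reader: White and grey fixed two-lane plate reader. Origin: on the worktop below the middle of the bridge; x runs along the lanes the way plates are pushed (away from the robot), y left, z up. Deck 6 mm thick, x -216 to +78 mm, y +-118 mm. Lanes 94 mm wide, centre lines at y = +53 and -53 mm, between rails with tops at z = 14 mm. Lane end stops: 9 mm high, near face at x = +64 mm.
- reader_bridge (a point): Middle of the underside of the reader's bridge (21 mm above the deck, at x = 0, y = 0, z = 27 mm of the reader). The bridge crosses both lanes, x -25 to +25 mm of the reader; its top is at z = 59 mm, with small lens caps up to 66 mm. A plate that touches its lane's end stop is centred under the bridge (reader x = 0).
- flat_plate: The low well plate: white, loose, 96 round wells, 128 mm long (x, along the lane) x 85.5 wide x 14.5 high, about 0.1 kg, slides easily. Lowest 9 mm: straight skirt of full size; above it 2 mm smaller on each side. Origin: centre of its underside; x points to the bridge. It stands on the deck in one of the lanes (which one varies), wholly in front of the bridge.
- tall_plate: The tall well plate: white, loose, 96 square wells, same outline (128 x 85.5 mm) but 44 mm high, about 0.2 kg, too tall for the bridge. Origin: centre of its underside. It stands in the other lane and must stay there.

How it is judged:
At the end, for the whole second after the job is handed in: The low plate lies flat in its lane under the bridge, at most 12 mm short of the end stop, at rest and released; the tall plate stands upright within 15 mm of where it was (x of flat_plate in the frame of reader between -0.012 and 0.006 m and z of flat_plate in the frame of reader between 0 and 0.012 m and y of flat_plate in the frame of reader between -0.075 and 0.075 m and angle between each of flat_plate, tall_plate's own z axis and vertical below 0.1 rad and linear speed of flat_plate below 0.01 m/s and distance of tall_plate from where it was at the start of the episode below 0.015 m); the robot touches nothing.
It fails at once if the tall plate is moved by more than 15 mm (distance of tall_plate from where it was at the start of the episode above 0.015 m).
It also fails if it takes over 32 s, if anything falls off the work surface, if the arm or the gripper's body presses on something with over 40 N, if the wrist force passes 120 N, or if a joint passes its speed limit or range.

ROBOT

A 6-joint arm with a two-finger parallel gripper is mounted at the origin on a cart in front of the work surface, level with it; the furniture and walls round the work are solid. World frame = base frame: x ahead of the robot, y to its left, z up, the work surface at z = 0. Lengths are in m, angles in rad, forces in N, time in s.
With the tool pointing down it reaches from about 0.275 to 0.85 m from the base axis. Payload 5.2 kg.
Tool frame: the origin (TCP) lies between the finger pads; the fingertips stand robot.nose_length ahead of it and the grasp point (between the pads) is the TCP (robot.nose_length is the distance from the TCP to the fingertips, in m); y points along the fingers, z is the direction in which the jaws open and shut, and the axes are right-handed (so a half turn about y gives the same grasp; the last joint's range is limited). The gripper opens to 85 mm and grips with 20 to 120 N. Pads are 22 mm wide; open, the fingers measure 114 mm over their backs; the gripper's body (76 mm by 85 mm) begins 54 mm behind the grasp point. The pads swing forward as they close: fully open they stand 13 mm farther back than shut.
Start: joints at [1.007, 0.259, 1.535, -0, 1.348, -0.203], TCP at [0.194, 0.515, 0.25] pointing down, gripper open.
Joint ranges: [-3.14, 3.14], [-0.91, 2.08], [0.19, 2.58], [-1.22, 4.36], [0.22, 2.71], [-3.12, 3.12]. Speed limits (rad/s): [2.57, 2.57, 3.14, 3.14, 3.14, 3.14].

INTERFACE

Orientations are given as a unit quaternion [w, x, y, z].
In Python, from workcell import robot gives the robot as it stands.
- The arm moves only by the tool servo_tool, never from a script. Its argument "rows" is a list of rows, each a list of 5 numbers: the opening, from 0 (shut) to 1 (fully open), then the shift along the world's x, y, z in mm, then the turn about the world's z in rad. In form: [[claw, dx, dy, dz, turn], ...]. A call has 1 to 10 rows; each row is the pose to reach, as a shift and turn from the pose commanded when the call began; what a row does not reach only later rows make up. A row lasts 1/12 s, in which the tool goes at most 41.7 mm and 7.16 degrees, less where a joint would pass 70% of its speed; a pose out of reach is approached as far as the arm can. A call with a gripper value outside its range is refused whole. The fingers move at their own pace and stop on an object; "newtons" is the grip in N (left out, the last holds). Time passes only in rows, so rows that repeat a pose let the fingers close. It gives the time, the measured TCP pose, the force and the opening at its end, in the units of the state.
- robot.observe(): the state, without advancing time (a new reading comes with each control period).
- robot.grab_frame(name): name is "scene" or "top"; returns a dict with "img" (420x560x3 uint8, red, green, blue), "mtx" (3x3 intrinsics, pixels), "pose" (4x4, takes a point from camera to world coordinates). Camera axes: x right, y down, z forward; pixel columns grow to the right and rows downward; lengths in m; the calibration is good to about 2 mm. A picture is of the moment at which its call begins. There is no depth.
- robot.finish_job(): hands the job in, once; it reports no verdict.
The state is a dict: "time_s": time; "qpos": joint angles; "joint_vel": joint speeds; "joint_torque": joint torques, N m; "eef_pos": TCP position; "ee_rot": TCP orientation; "force": force on the tool from outside, world axes, zero at the start; "wrist_torque": the same for the moment, N m; "width": finger opening in m.
Only numpy, scipy, OpenCV 4.12 (cv2) and the standard library are available. Lean on these libraries where they do the work, as an engineer would, in place of code of your own. Each camera call takes 0.05 s, during which the arm holds its last target.

## Working session

There is one attempt and no reset: what is moved stays moved. The work goes in short steps, Python scripts to look and compute and a tool call to move; the robot and the scene stay as the last step left them, time stands still between calls to the robot, and variables do not carry over. Pictures are saved under pics/ and viewed, and the job is handed in when it is done.

Besides the shell and the picture viewer there is one more tool, called after "Call:" by a JSON object that holds its "op" and its "data", one argument or row to a line. servo_tool: Moves the arm, as the interface text tells. Its arguments: {"type":"object","properties":{"rows":{"type":"array"},"newtons":{"type":"number"}},"required":["rows"]}

```bash
ls; mkdir -p pics; python3 - <<'E'
from workcell import robot
import cv2, numpy as np
np.set_printoptions(precision=4,suppress=True)
print(robot.nose_length, robot.observe())
for n in ("scene","top"):
    f=robot.grab_frame(n); cv2.imwrite(f"pics/{n}0.png",f["img"][:,:,::-1]); np.savez(f"{n}0.npz",**f); print(f["mtx"],f["pose"])
E
```

```text
pics
0.019 {'time_s': 0.0, 'qpos': array([ 1.0072,  0.2593,  1.5361, -0.    ,  1.348 , -0.2028]), 'joint_vel': array([ 0.0011, -0.0005,  0.0014,  0.0003,  0.0002,  0.0016]), 'joint_torque': array([ -0.001 , -44.6036, -29.0562,  -0.0003,   0.0119,  -0.    ]), 'eef_pos': array([0.1939, 0.5142, 0.2495]), 'ee_rot': array([-0.695 ,  0.6962, -0.1271,  0.1266]), 'force': array([ 0.544 ,  0.1096, -0.2257]), 'wrist_torque': array([ 0.0248, -0.0106, -0.0206]), 'width': 0.08531975268542881}
[[546.9809   0.     279.11  ]
 [  0.     546.9809 204.9949]
 [  0.       0.       1.    ]] [[-0.8996 -0.1943  0.3911  0.2535]
 [-0.4365  0.3737 -0.8185  0.6713]
 [ 0.0129 -0.907  -0.421   0.4081]
 [ 0.      0.      0.      1.    ]]
[[414.865    0.     275.8951]
 [  0.     414.865  207.2511]
 [  0.       0.       1.    ]] [[-0.0093 -0.99    0.1407  0.4776]
 [-0.9999  0.0097  0.0024 -0.0121]
 [-0.0038 -0.1406 -0.9901  0.9064]
 [ 0.      0.      0.      1.    ]]
```

View pics/scene0.png

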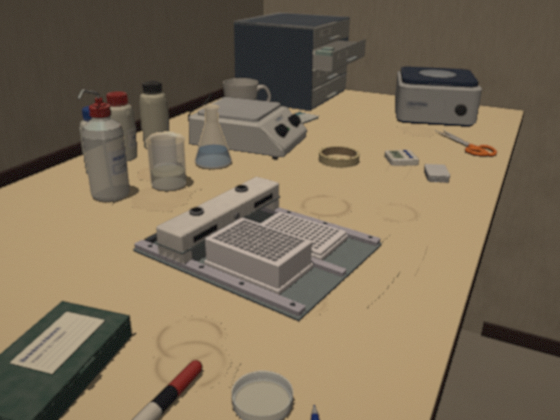

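View pics/top0.png

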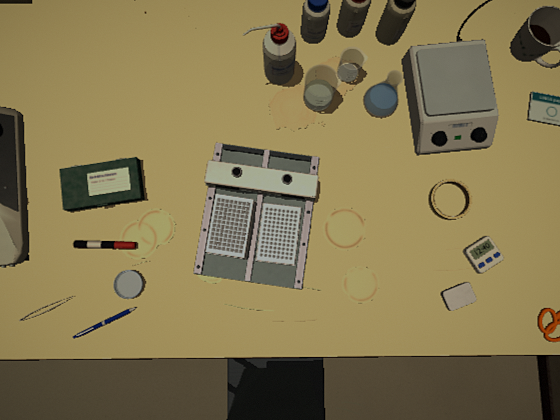

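The low plate is in the right lane (top view about (278,233)). The tall plate is in the left lane, close to the bridge (about (230,225)). I'll zoom in to get exact points.

```bash
python3 - <<'E'
import cv2, numpy as np
f=np.load("top0.npz"); im=f["img"][130:300,180:335,::-1]
cv2.imwrite("pics/topz.png",cv2.resize(im,None,fx=3.5,fy=3.5,interpolation=cv2.INTER_CUBIC))
f=np.load("scene0.npz"); im=f["img"][170:310,130:390,::-1]
cv2.imwrite("pics/scenez.png",cv2.resize(im,None,fx=3,fy=3,interpolation=cv2.INTER_CUBIC))
E
```

```text
(no output)
```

View pics/topz.png

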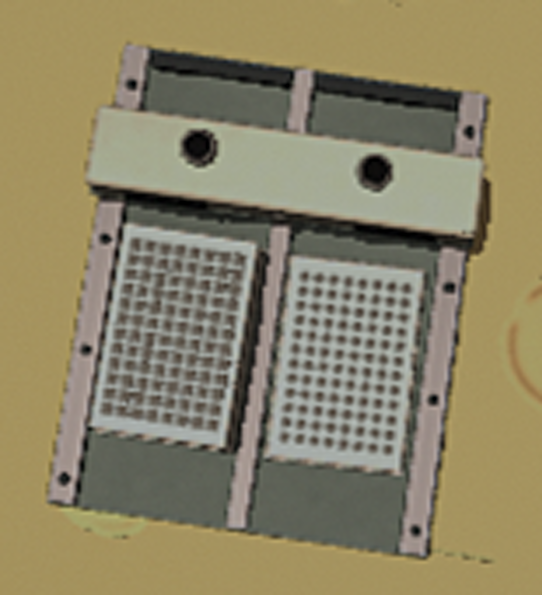

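View pics/scenez.png

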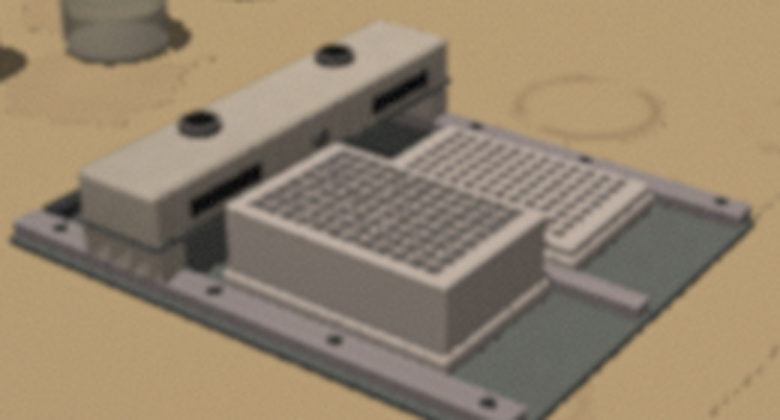

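```bash
cat > h.py <<'E'
import numpy as np, cv2
def ray(f,p):
    d=f["pose"][:3,:3]@np.linalg.solve(f["mtx"],[p[0],p[1],1]); return f["pose"][:3,3],d/np.linalg.norm(d)
def onz(f,p,z):
    o,d=ray(f,p); return o+d*(z-o[2])/d[2]
def tri(f1,p1,f2,p2):
    o1,d1=ray(f1,p1);o2,d2=ray(f2,p2)
    s=np.linalg.lstsq(np.c_[d1,-d2],o2-o1,rcond=None)[0]
    a,b=o1+s[0]*d1,o2+s[1]*d2; return (a+b)/2,np.linalg.norm(a-b)
def zt(p): return np.array(p)/3.5+[180,130]+(.5/3.5-.5)
def zs(p): return np.array(p)/3.+[130,170]+(.5/3-.5)
E
python3 - <<'E'
from h import *
np.set_printoptions(precision=4,suppress=True)
t=np.load("top0.npz");s=np.load("scene0.npz")
P=[((64,478),(487,403)),((86,349),(334,340)),((105,238),(214,291)),((131,84),(60,228)),((415,530),(721,201)),((433,399),(585,159)),((450,287),(476,126))]
for a,b in P: print("screw",*tri(t,zt(a),s,zs(b)),onz(t,zt(a),.014))
# low plate by mask
im=t["img"]; hsv=cv2.cvtColor(im,cv2.COLOR_RGB2HSV)
print("plate FR/FL tri",tri(t,zt((401,472)),s,zs((650,190))),tri(t,zt((268,457)),s,zs((568,243))))
print("tall FL top",tri(t,zt((93,428)),s,zs((446,290))))
for nm,c in dict(BL=(293,256),BR=(424,269),FR=(401,472),FL=(266,459)).items(): print(nm,onz(t,zt(c),.0205))
for nm,c in dict(dFL=(49,501),dFR=(427,556),dBL=(125,43),dBR=(488,92)).items(): print(nm,onz(t,zt(c),.014))
E
```

```text
screw [0.4792 0.1576 0.0134] 0.0003273642389096865 [0.4791 0.1574 0.014 ]
screw [0.558  0.1454 0.0136] 0.0006722963096014741 [0.5577 0.1452 0.014 ]
screw [0.6273 0.1346 0.0134] 0.0004867477507920846 [0.6269 0.1344 0.014 ]
screw [0.7261 0.1196 0.0136] 0.0009658892948486088 [0.7255 0.1193 0.014 ]
screw [ 0.446  -0.0557  0.014 ] 0.00020405953037095688 [ 0.4459 -0.0557  0.014 ]
screw [ 0.5251 -0.068   0.0141] 0.0004221992056256668 [ 0.5249 -0.0681  0.014 ]
screw [ 0.5946 -0.0798  0.0132] 0.0009539453647742524 [ 0.594  -0.0799  0.014 ]
plate FR/FL tri (array([ 0.4811, -0.0476,  0.0156]), np.float64(0.0007682589272259272)) (array([0.4923, 0.0334, 0.0223]), np.float64(0.003848811889306012))
tall FL top (array([0.5088, 0.1349, 0.0469]), np.float64(0.0016128472065322752))
BL [0.6134 0.0171 0.0205]
BR [ 0.6045 -0.0636  0.0205]
FR [ 0.4808 -0.0475  0.0205]
FL [0.4893 0.0341 0.0205]
dFL [0.4653 0.1663 0.014 ]
dFR [ 0.4304 -0.0627  0.014 ]
dBL [0.7524 0.1234 0.014 ]
dBR [ 0.718  -0.1064  0.014 ]
```

```bash
cat >> h.py <<'E'
YAW=-0.1545; O=np.array([0.6597,0.0196]); ex=np.array([np.cos(YAW),np.sin(YAW)]); ey=np.array([-ex[1],ex[0]])
def r2w(x,y): return O+x*ex+y*ey
def w2r(p): d=np.array(p)[:2]-O; return np.array([d@ex,d@ey])
E
python3 - <<'E'
from h import *
from scipy.spatial.transform import Rotation as R
from workcell import robot
np.set_printoptions(precision=4,suppress=True)
t=np.load("top0.npz")
print("caps",[w2r(onz(t,zt(c),.066)) for c in((199,147),(375,171))])
print("bridge front top edge",[w2r(onz(t,zt(c),.059)) for c in((90,187),(475,238),(105,108),(485,158))])
print("plate",[w2r(onz(t,zt(c),.0205)) for c in((293,256),(424,269),(401,472),(266,459))])
print("tall top",[w2r(onz(t,zt(c),.05)) for c in((128,226),(256,242),(222,446),(93,428))])
o=robot.observe(); M=R.from_quat(o["ee_rot"],scalar_first=True).as_matrix(); print(M,o["eef_pos"])
z=M[:,2]; a=np.arctan2(z[1],z[0]); w=np.arctan2(ey[1],ey[0]); print("turn",(w-a+np.pi/2)%np.pi-np.pi/2)
g=r2w(-.198,-.053); print(g,(g-o["eef_pos"][:2])*1000)
E
```

```text
caps [array([0.0045, 0.0526]), array([ 0.0052, -0.0525])]
bridge front top edge [array([-0.0273,  0.1139]), array([-0.0248, -0.1166]), array([0.0215, 0.1131]), array([ 0.0239, -0.1162])]
plate [array([-0.0453, -0.0096]), array([-0.0417, -0.0907]), array([-0.1665, -0.0938]), array([-0.1706, -0.0119])]
tall top [array([-0.0459,  0.0892]), array([-0.0445,  0.0119]), array([-0.167 ,  0.0132]), array([-0.1676,  0.0897])]
[[ 0.9356 -0.0009  0.353 ]
 [-0.353  -0.0014  0.9356]
 [-0.0003 -1.     -0.0016]] [0.1939 0.5142 0.2496]
turn 0.20626556588084566
[ 0.4559 -0.0023] [ 262.0049 -516.5056]
```

Call:
{"op": "servo_tool", "data": {
  "rows": [
    [0.4,15,-30,0,0.05],
    [0.4,32,-63,0,0.1],
    [0.4,50,-100,0,0.15],
    [0.4,68,-135,0,0.2],
    [0.4,87,-172,0,0.206],
    [0.4,105,-208,0,0.206],
    [0.4,124,-245,0,0.206],
    [0.4,142,-280,0,0.206],
    [0.4,160,-316,0,0.206],
    [0.4,178,-351,0,0.206]
  ]
}}

```text
time_s: 0.93
eef_pos: [0.3722, 0.1617, 0.2502]
ee_rot: [0.705, -0.705, 0.055, -0.055]
force: [0.6, 0.5, 0.4]
width: 0.034
```

Call:
{"op": "servo_tool", "data": {
  "rows": [
    [0.4,18,-35,-5,0],
    [0.4,36,-70,-20,0],
    [0.4,54,-106,-45,0],
    [0.4,70,-138,-75,0],
    [0.4,80,-156,-105,0],
    [0.4,84,-165,-135,0],
    [0.4,84,-165,-150,0],
    [0.4,84,-165,-150,0],
    [0.4,84,-165,-150,0]
  ]
}}

```text
time_s: 1.68
eef_pos: [0.4553, -0.0013, 0.0996]
ee_rot: [0.705, -0.705, 0.056, -0.054]
force: [-0.7, -0.3, -0.7]
width: 0.0341
```

```bash
python3 - <<'E'
from h import *
from scipy.spatial.transform import Rotation as R
from workcell import robot
np.set_printoptions(precision=4,suppress=True)
o=robot.observe(); M=R.from_quat(o["ee_rot"],scalar_first=True).as_matrix(); print(o["time_s"],o["eef_pos"],w2r(o["eef_pos"]),o["force"],o["width"],M[:,2],ey)
t=robot.grab_frame("top");s=robot.grab_frame("scene")
a=cv2.resize(t["img"][130:340,180:335,::-1],None,fx=2.8,fy=2.8,interpolation=3);b=cv2.resize(s["img"][110:320,130:410,::-1],None,fx=2.8,fy=2.8,interpolation=3)
cv2.imwrite("pics/t1.png",a);cv2.imwrite("pics/s1.png",b)
E
```

```text
1.6833 [ 0.4553 -0.0013  0.0996] [-0.1988 -0.0522] [-0.7229 -0.2712 -0.6568] 0.034056308739843374 [0.1548 0.9879 0.0004] [0.1539 0.9881]
```

View pics/s1.png

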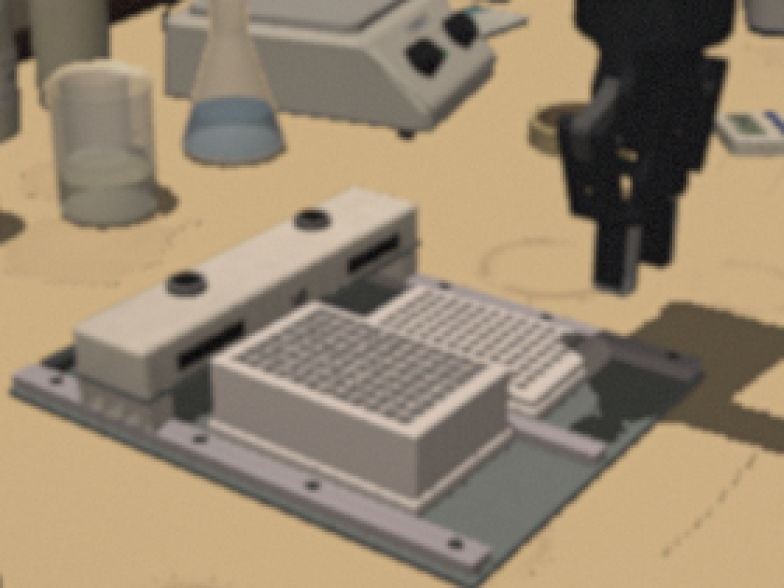

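The gripper is above the empty front end of the right lane, and the near fingertip is at about (615,288) in the zoom. I'll compute the tip height from that.

```bash
python3 - <<'E'
from h import *
s=np.load("scene0.npz")
for u in ((596,284),(615,291),(634,291),(655,264)):
  o,d=ray(s,np.array(u)/2.8+[130,110])
  for x in (-.188,-.199,-.21):
    k=(x-w2r(o)[0])/(d[:2]@ex); p=o+k*d; print(u,x,w2r(p),p[2])
E
```

```text
(596, 284) -0.188 [-0.188      -0.03342524] 0.08194958467681912
(596, 284) -0.199 [-0.199      -0.01185991] 0.09338806194437793
(596, 284) -0.21 [-0.21        0.00970541] 0.10482653921193674
(615, 291) -0.188 [-0.188     -0.0550478] 0.06965530102831619
(615, 291) -0.199 [-0.199      -0.03272403] 0.081525013818746
(615, 291) -0.21 [-0.21       -0.01040027] 0.09339472660917575
(634, 291) -0.188 [-0.188      -0.07724695] 0.06098557320058484
(634, 291) -0.199 [-0.199      -0.05414453] 0.07315938623140539
(634, 291) -0.21 [-0.21       -0.03104211] 0.08533319926222582
(655, 264) -0.188 [-0.188      -0.10021904] 0.06795758592405904
(655, 264) -0.199 [-0.199      -0.07631084] 0.07988684793928319
(655, 264) -0.21 [-0.21       -0.05240265] 0.09181610995450729
```

The tip is about 18 mm below the TCP, which agrees with nose_length. I'll lower the TCP to z of about 0.029.

Call:
{"op": "servo_tool", "data": {
  "rows": [
    [0.4,0,0,-25,0],
    [0.4,0,0,-45,0],
    [0.4,0,0,-58,0],
    [0.4,0,0,-66,0],
    [0.4,0,0,-70,0],
    [0.4,0,0,-70,0]
  ]
}}

```text
time_s: 2.28
eef_pos: [0.4565, -0.0011, 0.0307]
ee_rot: [-0.705, 0.705, -0.054, 0.055]
force: [0.1, -0.1, 0.4]
width: 0.0341
```

```bash
python3 - <<'E'
from h import *
from workcell import robot
np.set_printoptions(precision=4,suppress=True)
o=robot.observe(); print(o["time_s"],o["eef_pos"],w2r(o["eef_pos"]),o["force"],o["width"])
t=robot.grab_frame("top");s=robot.grab_frame("scene")
b=cv2.resize(s["img"][110:320,130:410,::-1],None,fx=2.8,fy=2.8,interpolation=3)
cv2.imwrite("pics/s2.png",b)
for d in (15,50,80,112): print(d, d*ex)
E
```

```text
2.2833 [ 0.4565 -0.0011  0.0307] [-0.1976 -0.0518] [ 0.1224 -0.0838  0.4323] 0.03413431954404209
15 [14.8213 -2.3083]
50 [49.4044 -7.6943]
80 [ 79.0471 -12.3109]
112 [110.6659 -17.2352]
```

View pics/s2.png

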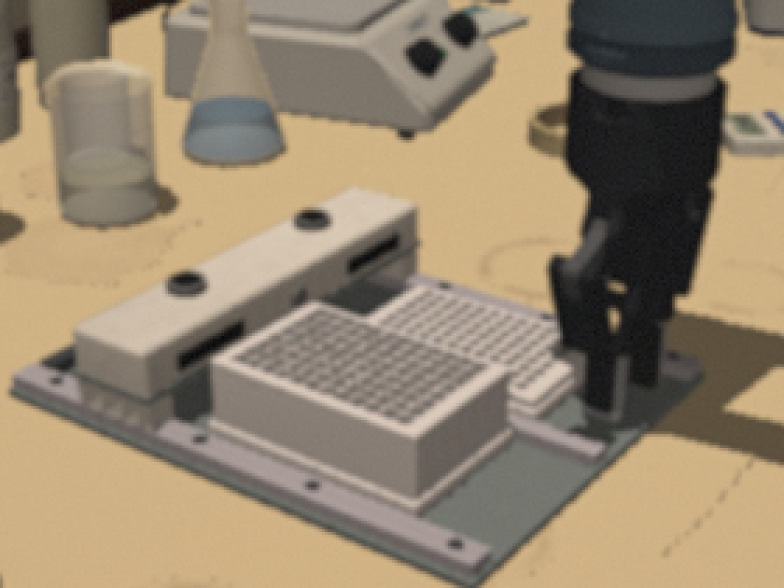

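Call:
{"op": "servo_tool", "data": {
  "rows": [
    [0.4,7.9,-1.2,0,0],
    [0.4,14.8,-2.3,0,0],
    [0.4,20.8,-3.2,0,0],
    [0.4,27.7,-4.3,0,0],
    [0.4,34.6,-5.4,0,0],
    [0.4,42.5,-6.6,0,0],
    [0.4,50.4,-7.8,0,0],
    [0.4,58.3,-9.1,0,0],
    [0.4,64.2,-10.0,0,0],
    [0.4,69.2,-10.8,0,0]
  ]
}}

```text
time_s: 3.22
eef_pos: [0.526, -0.0123, 0.0308]
ee_rot: [0.705, -0.705, 0.055, -0.055]
force: [-3.9, 0.2, 6.9]
width: 0.0344
```

```bash
python3 - <<'E'
from h import *
from workcell import robot
np.set_printoptions(precision=4,suppress=True)
o=robot.observe(); print(o["time_s"],o["eef_pos"],w2r(o["eef_pos"]),o["force"],o["force"][:2]@ex,o["width"])
t=robot.grab_frame("top");s=robot.grab_frame("scene")
a=cv2.resize(t["img"][130:300,180:335,::-1],None,fx=3.5,fy=3.5,interpolation=3);b=cv2.resize(s["img"][110:320,130:410,::-1],None,fx=2.8,fy=2.8,interpolation=3)
cv2.imwrite("pics/t3.png",a);cv2.imwrite("pics/s3.png",b)
E
```

```text
3.2167 [ 0.526  -0.0123  0.0308] [-0.1272 -0.0521] [-3.9137  0.1952  6.8971] -3.897169561271158 0.034367190753321175
```

View pics/s3.png

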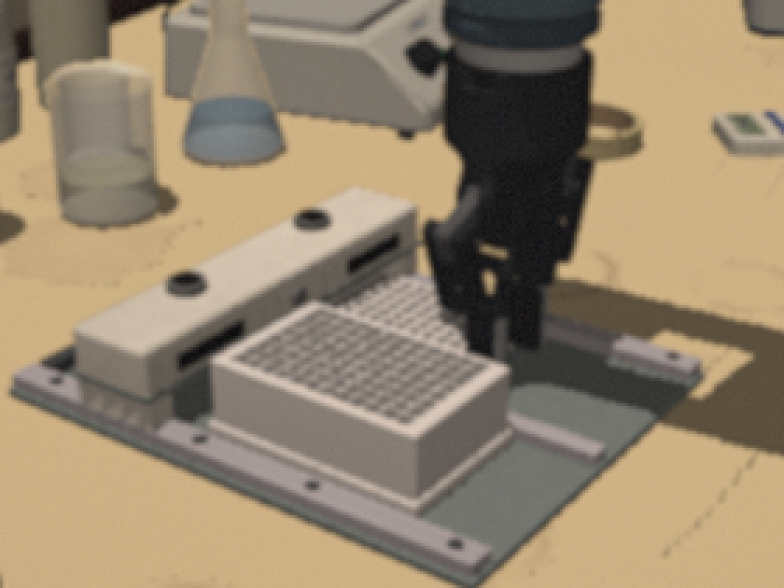

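View pics/t3.png

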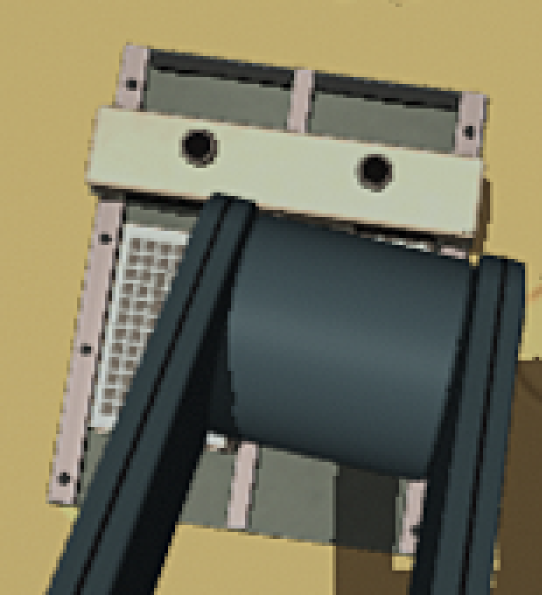

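Plate moves under the bridge (the far edge has reached it), but there is an upward force of 7 N on the fingers, so the tips may be riding on the skirt's edge. I'll back off and lower the tool a little.

Call:
{"op": "servo_tool", "data": {
  "rows": [
    [0.4,-8,1.2,0,0],
    [0.4,-12,1.9,0,0],
    [0.4,-12,1.9,0,0],
    [0.4,-12,1.9,-2,0],
    [0.4,-12,1.9,-4,0],
    [0.4,-12,1.9,-4,0]
  ]
}}

```text
time_s: 3.82
eef_pos: [0.5132, -0.0103, 0.0259]
ee_rot: [0.705, -0.705, 0.055, -0.055]
force: [0.6, 0.2, 0.3]
width: 0.0342
```

```bash
python3 - <<'E'
from h import *
from workcell import robot
np.set_printoptions(precision=4,suppress=True)
o=robot.observe(); print(o["time_s"],o["eef_pos"],w2r(o["eef_pos"]),o["force"],o["force"][:2]@ex,o["width"])
s=robot.grab_frame("scene")
cv2.imwrite("pics/s4.png",cv2.resize(s["img"][170:270,230:370,::-1],None,fx=5.5,fy=5.5,interpolation=3))
E
```

```text
3.8167 [ 0.5132 -0.0103  0.0259] [-0.1402 -0.0521] [0.6027 0.2454 0.3044] 0.5577471457816483 0.03424056168853089
```

View pics/s4.png

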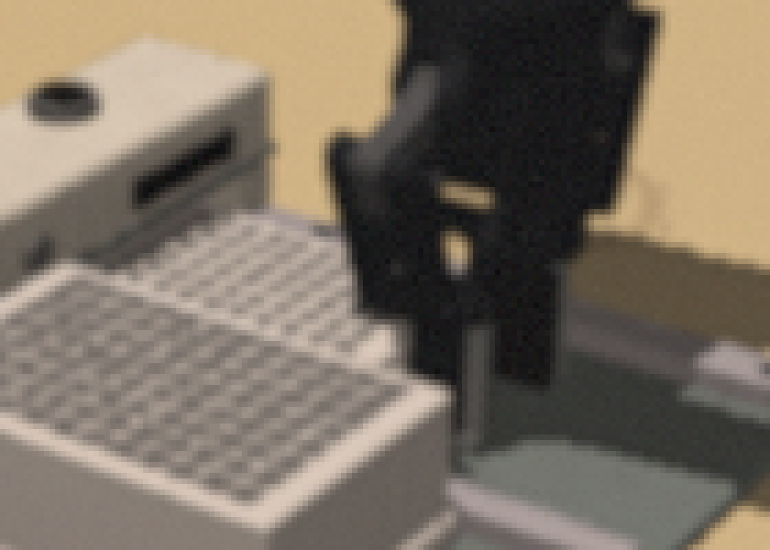

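The fingertips are free of the deck. I'll carry on pushing.

Call:
{"op": "servo_tool", "data": {
  "rows": [
    [0.4,6,-0.9,0,0],
    [0.4,10,-1.6,0,0],
    [0.4,14,-2.2,0,0],
    [0.4,18,-2.8,0,0],
    [0.4,22,-3.4,0,0],
    [0.4,25,-3.9,0,0]
  ]
}}

```text
time_s: 4.37
eef_pos: [0.5389, -0.0143, 0.0263]
ee_rot: [-0.705, 0.705, -0.055, 0.055]
force: [-0.1, -0.3, 0.5]
width: 0.0343
```

```bash
python3 - <<'E'
from h import *
from workcell import robot
np.set_printoptions(precision=4,suppress=True)
o=robot.observe(); print(o["time_s"],o["eef_pos"],w2r(o["eef_pos"]),o["force"],o["force"][:2]@ex,o["width"])
s=robot.grab_frame("scene")
cv2.imwrite("pics/s5.png",cv2.resize(s["img"][170:270,230:370,::-1],None,fx=5.5,fy=5.5,interpolation=3))
E
```

```text
4.3667 [ 0.5389 -0.0143  0.0263] [-0.1141 -0.0521] [-0.0969 -0.272   0.5167] -0.053861580495034284 0.03433208336383488
```

View pics/s5.png

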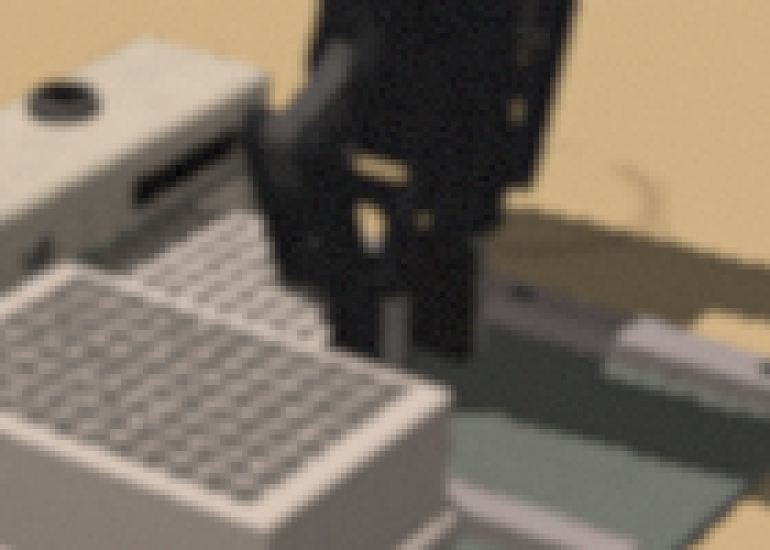

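Call:
{"op": "servo_tool", "data": {
  "rows": [
    [0.4,5,-0.8,0,0],
    [0.4,10,-1.6,0,0],
    [0.4,15,-2.3,0,0],
    [0.4,20,-3.1,0,0],
    [0.4,24,-3.7,0,0],
    [0.4,27,-4.2,0,0],
    [0.4,29,-4.5,0,0],
    [0.4,31,-4.8,0,0]
  ]
}}

```text
time_s: 5.08
eef_pos: [0.5694, -0.019, 0.0263]
ee_rot: [0.705, -0.705, 0.055, -0.055]
force: [-1.0, -0.1, 0.2]
width: 0.0341
```

```bash
python3 - <<'E'
from h import *
from workcell import robot
np.set_printoptions(precision=4,suppress=True)
o=robot.observe(); print(o["time_s"],o["eef_pos"],w2r(o["eef_pos"]),o["force"],o["force"][:2]@ex,o["width"])
s=robot.grab_frame("scene");t=robot.grab_frame("top")
cv2.imwrite("pics/s6.png",cv2.resize(s["img"][170:270,230:370,::-1],None,fx=5.5,fy=5.5,interpolation=3))
cv2.imwrite("pics/t6.png",cv2.resize(t["img"][130:300,180:335,::-1],None,fx=3.5,fy=3.5,interpolation=3))
E
```

```text
5.0833 [ 0.5694 -0.019   0.0263] [-0.0833 -0.052 ] [-1.004  -0.0739  0.1757] -0.9806941065585573 0.03409730377090172
```

View pics/t6.png

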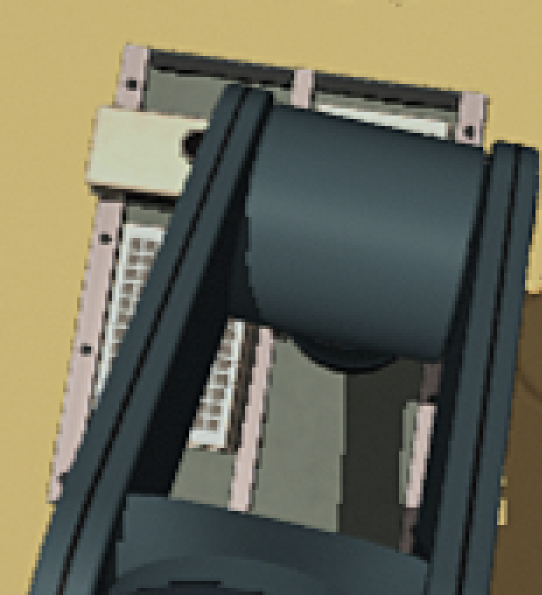

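View pics/s6.png

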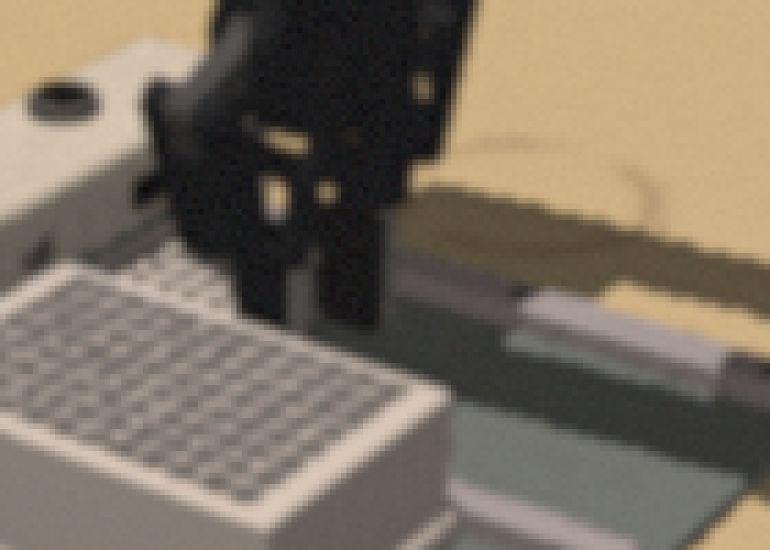

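The plate's front edge now shows beyond the bridge, along (318,105)-(447,122) in the top zoom. I'll push the last few mm slowly and watch the force.

Call:
{"op": "servo_tool", "data": {
  "rows": [
    [0.4,2,-0.3,0,0],
    [0.4,4,-0.6,0,0],
    [0.4,5,-0.8,0,0],
    [0.4,5,-0.8,0,0]
  ]
}}

```text
time_s: 5.52
eef_pos: [0.5747, -0.0199, 0.0264]
ee_rot: [-0.705, 0.705, -0.055, 0.055]
force: [-0.6, -0.2, 0.0]
width: 0.0341
```

```bash
python3 - <<'E'
from h import *
from workcell import robot
np.set_printoptions(precision=4,suppress=True)
o=robot.observe(); print(o["time_s"],o["eef_pos"],w2r(o["eef_pos"]),o["force"],o["force"][:2]@ex,o["width"])
t=robot.grab_frame("top")
print("front edge before",[w2r(onz(t,zt(c),.0205)) for c in((318,105),(447,122))])
cv2.imwrite("pics/t7.png",cv2.resize(t["img"][135:185,205:335,::-1],None,fx=6,fy=6,interpolation=3))
E
```

```text
5.5167 [ 0.5747 -0.0199  0.0264] [-0.0779 -0.0521] [-0.6408 -0.1511  0.0225] -0.6099131538626688 0.03410311297914086
front edge before [array([ 0.0516, -0.0108]), array([ 0.0524, -0.0923])]
```

View pics/t7.png

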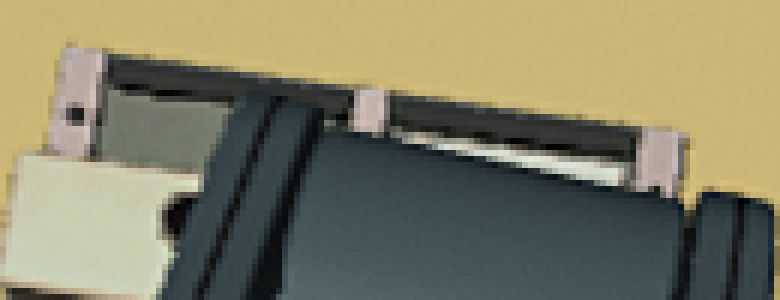

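About 5 mm remains.

Call:
{"op": "servo_tool", "data": {
  "rows": [
    [0.4,1.5,-0.2,0,0],
    [0.4,3,-0.5,0,0],
    [0.4,3,-0.5,0,0]
  ]
}}

```text
time_s: 5.82
eef_pos: [0.5777, -0.0204, 0.0264]
ee_rot: [-0.705, 0.705, -0.055, 0.055]
force: [-0.3, -0.5, 1.0]
width: 0.0344
```

Call:
{"op": "servo_tool", "data": {
  "rows": [
    [0.4,1,-0.2,0,0],
    [0.4,1.5,-0.2,0,0],
    [0.4,1.5,-0.2,0,0]
  ]
}}

```text
time_s: 6.07
eef_pos: [0.5785, -0.0205, 0.0262]
ee_rot: [0.705, -0.705, 0.055, -0.054]
force: [-1.8, -0.8, 1.2]
width: 0.0344
```

Call:
{"op": "servo_tool", "data": {
  "rows": [
    [0.4,1,-0.2,0,0],
    [0.4,1.5,-0.2,0,0],
    [0.4,1.5,-0.2,0,0]
  ]
}}

```text
time_s: 6.32
eef_pos: [0.5786, -0.0205, 0.026]
ee_rot: [0.705, -0.705, 0.056, -0.053]
force: [-7.2, -0.5, 4.3]
width: 0.0346
```

The force is up to 7 N and the motion has stalled at reader x of about -0.074, where the stop should be. I'll withdraw backwards, then up and away.

Call:
{"op": "servo_tool", "data": {
  "rows": [
    [0.4,-5,0.8,0,0],
    [0.4,-18,2.8,0,0],
    [0.4,-36,5.6,0,0],
    [0.4,-55,8.5,5,0],
    [0.4,-65,10,30,0],
    [0.4,-70,11,65,0],
    [0.4,-70,11,105,0],
    [0.4,-70,11,145,0],
    [0.4,-70,11,185,0],
    [0.4,-85,45,220,0]
  ]
}}

```text
time_s: 7.15
eef_pos: [0.5014, 0.0148, 0.2441]
ee_rot: [-0.704, 0.706, -0.053, 0.059]
force: [1.2, -0.2, 0.1]
width: 0.0345
```

Call:
{"op": "servo_tool", "data": {
  "rows": [
    [0.4,-15,35,0,0],
    [0.4,-30,70,0,0],
    [0.4,-45,105,0,0],
    [0.4,-60,140,0,0],
    [0.4,-75,175,0,0],
    [0.4,-90,210,0,0],
    [0.4,-105,245,0,0],
    [0.4,-120,280,0,0],
    [0.4,-135,310,0,0],
    [0.4,-135,310,0,0]
  ]
}}

```text
time_s: 7.98
eef_pos: [0.3603, 0.3328, 0.2401]
ee_rot: [0.706, -0.704, 0.053, -0.053]
force: [0.2, 0.2, -0.2]
width: 0.0342
```

```bash
python3 - <<'E'
from workcell import robot
import cv2, numpy as np
for n in ("top","scene"):
    f=robot.grab_frame(n); np.savez(f"{n}9.npz",**f)
    im=f["img"][130:300,180:335] if n=="top" else f["img"][170:310,130:390]
    k=3.5 if n=="top" else 3
    cv2.imwrite(f"pics/{n}9.png",cv2.resize(im[:,:,::-1],None,fx=k,fy=k,interpolation=3))
o=robot.observe();print(o["time_s"],o["eef_pos"],o["force"])
E
```

```text
8.0833 [0.36249196 0.32906342 0.23990743] [ 0.40612754 -0.61569224 -0.02362802]
```

View pics/top9.png

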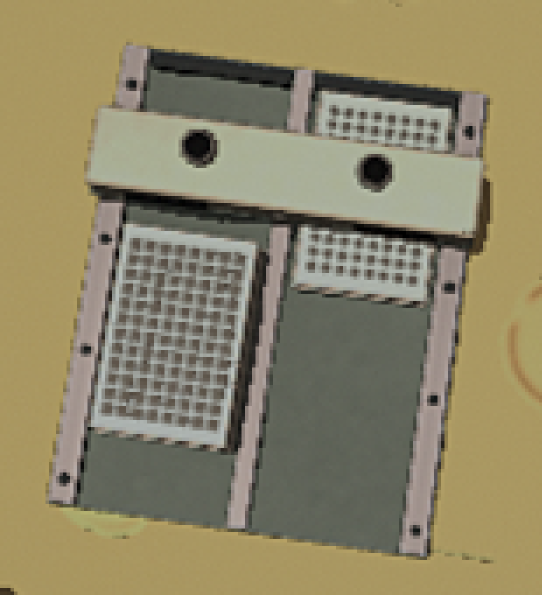

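View pics/scene9.png

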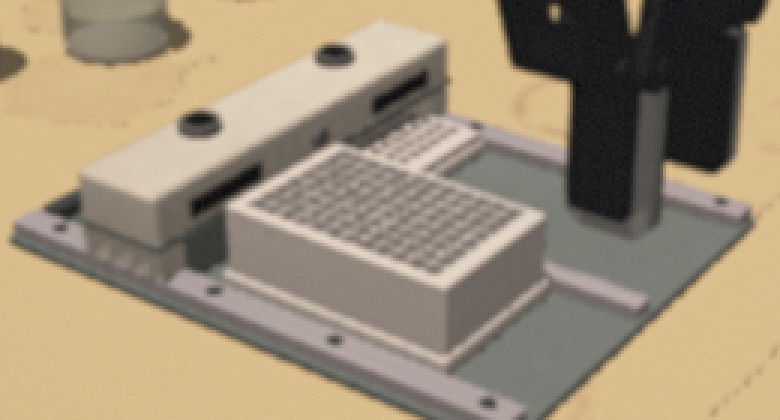

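```bash
python3 - <<'E'
from h import *
np.set_printoptions(precision=4,suppress=True)
t=np.load("top9.npz");s=np.load("scene9.npz");t0=np.load("top0.npz")
c=[w2r(onz(t,zt(c),.0205)) for c in((323,91),(452,107),(427,302),(293,288))]
print(c,np.mean(c,0))
print("rear right tri",tri(t,zt((427,302)),s,zs((481,133))))
d=cv2.absdiff(t["img"],t0["img"])[190:262,200:255]; print("tall diff", d.mean(), d.max())
from workcell import robot
o=robot.observe(); print(o["time_s"],o["joint_vel"])
E
```

```text
[array([ 0.0609, -0.0126]), array([ 0.0623, -0.0941]), array([-0.0617, -0.0953]), array([-0.065 , -0.0126])] [-0.0009 -0.0536]
rear right tri (array([ 0.5848, -0.0651,  0.0174]), np.float64(0.000915902051474072))
tall diff 3.216666666666667 8
8.0833 [-0.0497 -0.0024  0.0052 -0.0107  0.0032 -0.0085]
```

The low plate's centre measures (-0.001, -0.054) in the reader frame and it lies flat. The tall plate hasn't moved. I'll hand the job in.

```bash
python3 - <<'E'
from workcell import robot
print(robot.finish_job())
E
```

```text
the job is handed in; nothing more can be done
None
```

I pushed the low plate along the right lane, under the bridge, until it met the end stop, then withdrew the arm and handed the job in at about 8 s. No verdict was reported.

- **Low plate:** on contact with the stop the force rose to about 7 N and the motion stalled. The last pictures put its centre at reader x = -1 mm, y = -54 mm (allowed x: -12 to +6 mm). I did not measure its tilt. Its rear corner measured 17 mm high from two views and its top edge should be at 20.5 mm, so that point may lie on the skirt (top at 15 mm).
- **Tall plate:** it looks unmoved, since the top view of it before and after differs only by image noise. I did not measure its position again.
- **During the push:** the fingertips first showed about 7 N of upward force, so I backed off, lowered the tool 4 mm and carried on. I think they were riding on the plate's skirt.
- **Arm:** it is clear of everything, with the tool at about z = 0.24 m.

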